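# Fill the kit tray for the packing station

### The arm

A 7-joint arm with a two-finger parallel gripper is mounted at the origin on a cart in front of the work surface, level with it; the furniture and walls round the work are solid. World frame = base frame: x ahead of the robot, y to its left, z up, the work surface at z = 0. Lengths are in m, angles in rad, forces in N, time in s.
With the tool pointing down it reaches from about 0.425 to 0.875 m from the base axis. Payload 9.9 kg.
Tool frame: the origin (TCP) lies on the centre line of the jaws, within the pads' length; the fingertips stand env.nose_length ahead of it and the grasp point (between the pads) lies 6 mm ahead of it (env.nose_length is the distance from the TCP to the fingertips, in m); y points along the fingers, z is the direction in which the jaws open and shut, and the axes are right-handed (so a half turn about y gives the same grasp; the last joint's range is limited). The gripper opens to 85 mm and grips with 20 to 120 N. Pads are 22 mm wide; open, the fingers measure 114 mm over their backs; the gripper's body (76 mm by 85 mm) begins 54 mm behind the grasp point. The pads swing forward as they close: fully open they stand 13 mm farther back than shut.
Start: joints at [-1.188, 0.576, 0.025, 1.437, -0.015, 1.129, -0.057], TCP at [0.304, 0.603, 0.256] pointing down, gripper open.
Joint ranges: [-2.76, 2.76], [-0.34, 2.15], [-1.52, 1.57], [0.19, 2.46], [-1.09, 4.23], [0.17, 1.99], [-2.82, 2.82]. Speed limits (rad/s): [2.22, 2.22, 3.01, 3.01, 3.14, 3.14, 3.14].

### API

Orientations are given as a rotation vector (axis times angle).
In Python, from workcell import env gives the robot as it stands. The module is installed in compiled form; this text tells all that it offers.
- The arm moves only by the tool servo_tool, never from a script. Its arguments are lists of equal length, an entry for each row: "grip": the opening, from -1 (shut) to 1 (fully open); "linear": the shift along the tool's x, y, z in mm, a list of three; "rotation": the turn, a rotation vector about the tool's x, y, z in rad, a list of three. In form: {"grip": [grip, ...], "linear": [[tx, ty, tz], ...], "rotation": [[ax, ay, az], ...]}. A call has 1 to 5 rows; each row is the pose to reach, as a shift and turn from the pose commanded when the call began, along the tool's axes at that moment; what a row does not reach only later rows make up. A row lasts 1/12 s, in which the tool goes at most 41.7 mm and 7.16 degrees, less where a joint would pass 70% of its speed; a pose out of reach is approached as far as the arm can. A call with a gripper value outside its range is refused whole. The fingers move at their own pace and stop on an object; "grip_force" is the grip in N (left out, the last holds). Time passes only in rows, so rows that repeat a pose let the fingers close. It gives the time, the measured TCP pose, the force and the opening at its end, in the units of the state.
- env.get_state(): the state, without advancing time (a new reading comes with each control period).
- env.read_camera(name): name is "scene" or "side" or "wrist"; returns a dict with "color" (420x560x3 uint8, red, green, blue), "z_map" (420x560 float32, m along the optical axis (not along the pixel's ray), 0 where there is no reading), "fx", "fy", "cx", "cy" (pixels), "view" (4x4, takes a point from world to camera coordinates); the wrist camera has in their place "T_tool_cam" (4x4, takes a point from camera to tool coordinates, whose origin is the TCP and whose axes are the tool frame's). Camera axes: x right, y up, looking along -z (the intrinsics and any distortion apply to the point x, -y, -z); pixel columns grow to the right and rows downward; lengths in m; the calibration is good to about 2 mm. A picture is of the moment at which its call begins: read the wrist's pose just before it.
- env.job_done(): hands the job in, once; it reports no verdict.
The state is a dict: "time": time; "joint_pos": joint angles; "joint_vel": joint speeds; "joint_efforts": joint torques, N m; "ee_pos": TCP position; "tool_rot": TCP orientation; "contact_force": force on the tool from outside, world axes, zero at the start; "moment": the same for the moment, N m; "grip_width": finger opening in m.
Only numpy, scipy, OpenCV 4.12 (cv2) and the standard library are available. Lean on these libraries where they do the work, as an engineer would, in place of code of your own. Each camera call takes 0.05 s, during which the arm holds its last target.

### The job

Fill the grey kit tray for the next shift: lay the green cutter flat in the bay with the green floor, the red box flat in the bay with the red floor, and stand the smaller of the two label rolls near the tray upright in the bay with the white floor. The navy cutter, the blue box and the larger label roll do not belong in the kit: leave them where they are.

Things in the scene. Friction and masses are not known exactly. Their poses are not given: they have to be found in the camera images.
- kit_tray: fixed low grey plastic kit tray, 136 x 324 x 20 mm (a 4 mm thick finger lip adds 9 mm at each end), three equal open bays side by side along its y, bay middles at y = -106, 0 and +106 mm; outer and dividing walls 6 mm thick, tops 20 mm above the worktop. Origin at the centre of its underside, z up. x across the tray (along the bays), y along the row of bays
- green_liner: fixed flat green floor sheet, 118 x 94 x 2 mm, of one bay of the kit tray. Origin at the centre of its underside, which is also the middle of the bay, 6 mm above the worktop; things in the bay stand on its top, 2 mm above its origin. x along the bay's 124 mm inner length, y across its 100 mm inner width, z up. The bay's walls rise 12 mm above the sheet. Which of the three bays has this sheet changes from start to start
- red_liner: fixed flat red floor sheet, 118 x 94 x 2 mm, of one bay of the kit tray. Origin at the centre of its underside, which is also the middle of the bay, 6 mm above the worktop; things in the bay stand on its top, 2 mm above its origin. x along the bay's 124 mm inner length, y across its 100 mm inner width, z up. The bay's walls rise 12 mm above the sheet. Which of the three bays has this sheet changes from start to start
- white_liner: fixed flat white floor sheet, 118 x 94 x 2 mm, of one bay of the kit tray. Origin at the centre of its underside, which is also the middle of the bay, 6 mm above the worktop; things in the bay stand on its top, 2 mm above its origin. x along the bay's 124 mm inner length, y across its 100 mm inner width, z up. The bay's walls rise 12 mm above the sheet. Which of the three bays has this sheet changes from start to start
- green_cutter: loose bright green safety box cutter lying flat, 27 x 100 x 20 mm (body 17 mm high), 70 g. Origin at the centre of its underside, z up. y along its length (body from -40 to +50 mm), x across its 27 mm width: grip it across x near the origin
- red_box: loose closed red-orange cardboard box lying flat, 51 x 70 x 23 mm, 110 g. Origin at the centre of its underside, z up. x across its 51 mm side: grip it across x; y along its 70 mm side
- small_roll: loose smaller white roll of blank labels standing on its end, 60 mm across (56 mm across its own x and y, where it is best gripped), 40 mm high, 140 g. Origin at the centre of its underside, z up. 
- navy_cutter: loose dark navy blue safety box cutter, same shape and size as the green one; does not belong in the kit. Origin at the centre of its underside, z up. 
- blue_box: loose closed blue cardboard box lying flat, 46 x 85 x 31 mm, 160 g; does not belong in the kit. Origin at the centre of its underside, z up. 
- large_roll: loose larger white roll of blank labels standing on its end, 78 mm across, 52 mm high, 140 g; does not belong in the kit. Origin at the centre of its underside, z up. 
Mind the look-alikes: they are no part of the job. What is shaped like the small_roll but yellow is not meant.

How it is judged:
At the end, for the whole second after the job is handed in: Green cutter, red box and smaller roll lie flat or upright (lean under 0.08 rad) in the green, red and white bays: origin within 40 mm of the bay middle in x and y, under 6 mm above the sheet's origin; released, at rest. Navy cutter, blue box, larger roll within 25 mm of their start (x of green_cutter in the frame of green_liner between -0.04 and 0.04 m and y of green_cutter in the frame of green_liner between -0.04 and 0.04 m and z of green_cutter in the frame of green_liner between -0.002 and 0.006 m and angle between each of green_cutter, red_box, small_roll's own z axis and vertical below 0.08 rad and linear speed of each of green_cutter, red_box, small_roll below 0.02 m/s and contact force between each of green_cutter, red_box, small_roll and the fingers below 0.1 N and x of red_box in the frame of red_liner between -0.04 and 0.04 m and y of red_box in the frame of red_liner between -0.04 and 0.04 m and z of red_box in the frame of red_liner between -0.002 and 0.006 m and x of small_roll in the frame of white_liner between -0.04 and 0.04 m and y of small_roll in the frame of white_liner between -0.04 and 0.04 m and z of small_roll in the frame of white_liner between -0.002 and 0.006 m and distance of each of navy_cutter, blue_box, large_roll from where it was at the start of the episode below 0.025 m); the robot touches nothing.
It fails at once if the navy cutter is moved by more than 25 mm (distance of navy_cutter from where it was at the start of the episode above 0.025 m).
It fails at once if the blue box is moved by more than 25 mm (distance of blue_box from where it was at the start of the episode above 0.025 m).
It fails at once if the large roll is moved by more than 25 mm (distance of large_roll from where it was at the start of the episode above 0.025 m).
It also fails if it takes over 90 s, if anything falls off the work surface, if the arm or the gripper's body presses on something with over 40 N, if the wrist force passes 120 N, or if a joint passes its speed limit or range.

## Working session

There is one attempt and no reset: what is moved stays moved. The work goes in short steps, Python scripts to look and compute and a tool call to move; the robot and the scene stay as the last step left them, time stands still between calls to the robot, and variables do not carry over. Pictures are saved under pics/ and viewed, and the job is handed in when it is done.

Besides the shell and the picture viewer there is one more tool, called after "Emit:" as a command line: name --argument value ..., lists and objects as JSON in quotes. servo_tool: Moves the arm, as the interface text tells. Its arguments: {"type":"object","properties":{"grip":{"type":"array","items":{"type":"number"}},"linear":{"type":"array","items":{"type":"array","items":{"type":"number"}}},"rotation":{"type":"array","items":{"type":"array","items":{"type":"number"}}},"grip_force":{"type":"number"}},"required":["grip","linear","rotation"]}

```bash
mkdir -p pics; cat > h.py <<'E'
import numpy as np,cv2
from scipy.spatial.transform import Rotation as R
from workcell import env
def shot(name,fn):
    s=env.get_state(); c=env.read_camera(name)
    cv2.imwrite('pics/'+fn,c['color'][:,:,::-1]); 
    T=np.eye(4)
    if name=='wrist':
        W=np.eye(4); W[:3,:3]=R.from_rotvec(s['tool_rot']).as_matrix(); W[:3,3]=s['ee_pos']; T=W@c['T_tool_cam']
    else: T=np.linalg.inv(c['view'])
    c['T']=T
    np.savez('/tmp/'+name+'.npz',**{k:v for k,v in c.items()})
    return c
def load(name): return dict(np.load('/tmp/'+name+'.npz'))
def ray(c,u,v):
    d=np.array([(u-c['cx'])/c['fx'],-(v-c['cy'])/c['fy'],-1.]); return d
def pz(c,u,v,z):  # intersect with world plane z
    d=c['T'][:3,:3]@ray(c,u,v); o=c['T'][:3,3]; return o+d*(z-o[2])/d[2]
def pd(c,u,v):
    z=c['z_map'][int(v),int(u)]; return (c['T']@np.append(ray(c,u,v)*z,1))[:3]
def cloud(c):
    v,u=np.mgrid[0:420,0:560]; z=c['z_map']
    P=np.stack([(u-c['cx'])/c['fx']*z,-(v-c['cy'])/c['fy']*z,-z,np.ones_like(z)],-1)
    return (P@c['T'].T)[...,:3]
E
python3 - <<'E'
from h import *
s=env.get_state(); print(s, env.nose_length)
print(R.from_rotvec(s['tool_rot']).as_matrix().round(3))
for n in ['scene','side','wrist']:
    c=shot(n,n+'0.png'); print(n,c['T'].round(3),{k:v for k,v in c.items() if k not in('color','z_map','T')})
E
```

```text
{'time': 0.0, 'joint_pos': array([-1.18779538,  0.57652112,  0.02481428,  1.43790486, -0.0149936 ,
        1.12902309, -0.05650437]), 'joint_vel': array([ 0.0008534 ,  0.00137437, -0.00084511, -0.00022712, -0.00027408,
        0.00156648, -0.0002794 ]), 'joint_efforts': array([ 7.60704370e-05, -7.65765023e+01,  2.25032151e+00, -2.85956973e+01,
        1.51992700e-02,  1.29648528e-02,  1.71829305e-05]), 'ee_pos': array([0.30356299, 0.60241988, 0.25545046]), 'tool_rot': array([-1.54128642,  0.36630561, -0.36581222]), 'contact_force': array([-0.44265462,  0.73354109, -0.44363988]), 'moment': array([-0.03308943,  0.0248827 , -0.01008592]), 'grip_width': 0.08540635530679755} 0.025
[[ 0.893 -0.001  0.45 ]
 [-0.45  -0.002  0.893]
 [ 0.    -1.    -0.002]]
scene [[-0.462  0.398 -0.792 -0.457]
 [-0.887 -0.207  0.413  0.535]
 [ 0.001  0.894  0.449  0.611]
 [ 0.     0.     0.     1.   ]] {'fx': 475.86676157842896, 'fy': 475.86676157842896, 'cx': 272.5077979628313, 'cy': 213.35105956552064, 'view': array([[-4.61930774e-01, -8.86915494e-01,  9.31075226e-04,
         2.62916957e-01],
       [ 3.984
[... 619 characters left out ...]
3963, -0.76367651,  0.36743363, -0.82106429],
       [ 0.        ,  0.        ,  0.        ,  1.        ]])}
wrist [[ 0.449 -0.844 -0.293  0.228]
 [ 0.893  0.424  0.148  0.64 ]
 [-0.001 -0.329  0.944  0.374]
 [ 0.     0.     0.     1.   ]] {'fx': 368.25183412263937, 'fy': 368.25183412263937, 'cx': 281.54163206406974, 'cy': 208.36923481572168, 'T_tool_cam': array([[-6.76434873e-04, -9.44440145e-01, -3.28682757e-01,
        -8.43817006e-02],
       [-7.11995556e-04,  3.28683203e-01, -9.44439964e-01,
        -1.18576721e-01],
       [ 9.99999518e-01, -4.04831465e-04, -8.94769967e-04,
        -6.29285148e-04],
       [ 0.00000000e+00,  0.00000000e+00,  0.00000000e+00,
         1.00000000e+00]])}
```

View pics/scene0.png

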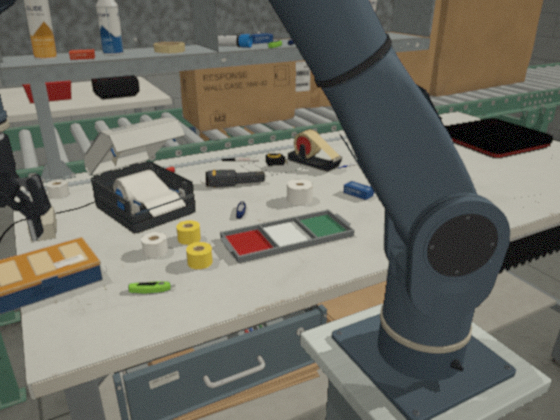

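View pics/side0.png

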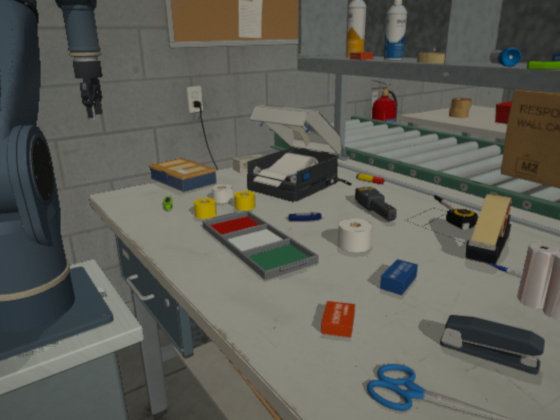

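View pics/wrist0.png

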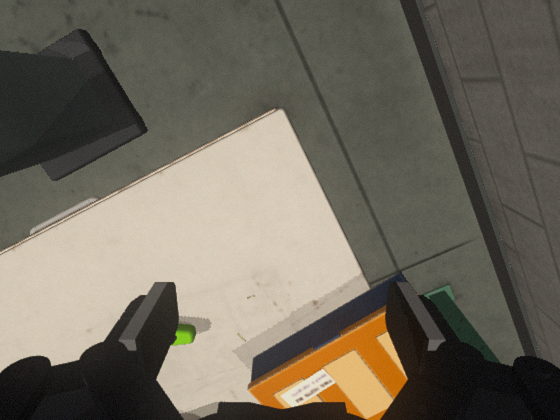

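```bash
python3 - <<'E'
from h import *
for n in ['scene','side']:
    c=load(n)
    q={'scene':dict(gcut=(150,287),roll=(154,237),y1=(188,227),y2=(200,249),large=(298,184),navy=(240,210),blue=(358,188),red=(245,242),white=(285,234),green=(325,225),tr1=(337,214),tr2=(353,230),tr3=(222,238),tr4=(232,258),far=(57,185)),
     'side':dict(gcut=(168,203),roll=(222,189),y1=(245,194),y2=(205,203),large=(354,225),navy=(305,216),blue=(398,272),rbox=(338,315),red=(236,225),white=(252,240),green=(278,257))}[n]
    for k,(u,v) in q.items(): print(n,k,pd(c,u,v).round(4),pz(c,u,v,0).round(4))
for n,f in (('scene',(100,170,400,310)),('side',(140,160,440,360))):
    x0,y0,x1,y1=f; c=load(n)['color'][y0:y1,x0:x1,::-1]; c=cv2.resize(c,None,fx=2.6,fy=2.6,interpolation=cv2.INTER_CUBIC); cv2.imwrite(f'pics/{n}_crop.png',c)
E
```

```text
scene gcut [0.4067 0.3797 0.0138] [0.4267 0.3761 0.    ]
scene roll [0.5786 0.3227 0.0352] [0.6419 0.3097 0.    ]
scene y1 [0.6045 0.2279 0.0271] [0.6538 0.2136 0.    ]
scene y2 [0.4837 0.2386 0.0282] [0.5293 0.2242 0.    ]
scene large [ 0.6806 -0.1447  0.0456] [ 0.7725 -0.1996  0.    ]
scene navy [0.6517 0.0603 0.0174] [ 0.6842  0.0464 -0.    ]
scene blue [ 0.6025 -0.3111  0.0293] [ 0.656  -0.3538  0.    ]
scene red [0.4966 0.116  0.008 ] [0.5093 0.1104 0.    ]
scene white [0.4867 0.0064 0.0079] [ 0.499  -0.0005  0.    ]
scene green [ 0.4799 -0.1127  0.0084] [ 0.4929 -0.1217  0.    ]
scene tr1 [ 0.5007 -0.165   0.02  ] [ 0.5332 -0.1888  0.    ]
scene tr2 [ 0.4059 -0.1499  0.0196] [ 0.4345 -0.1726  0.    ]
scene tr3 [0.5216 0.1675 0.0205] [ 0.5556  0.1547 -0.    ]
scene tr4 [ 0.456   0.1693 -0.0014] [0.4539 0.1701 0.    ]
scene far [1.0147 0.5009 0.0425] [1.1248 0.4984 0.    ]
side gcut [0.406  0.3504 0.019 ] [ 0.4243  0.4005 -0.    ]
side roll [0.5603 0.308  0.0413] [0.6172 0.4185 0.    ]
side y1 [0.5978 0.2382 0.037 ] [0.6515 0.3303 0.    ]
side y2 [0.4781 0.2566 0.0306] [0.5135 0.3329 0.    ]
side large [ 0.6742 -0.1326  0.0466] [ 0.7518 -0.0551  0.    ]
side navy [0.6638 0.0404 0.016 ] [0.6882 0.0713 0.    ]
side blue [ 0.6037 -0.3292  0.0324] [ 0.6506 -0.2917  0.    ]
side rbox [ 0.4225 -0.3572  0.0222] [ 0.4448 -0.3336  0.    ]
side red [0.4948 0.1148 0.0079] [0.5038 0.1311 0.    ]
side white [0.4792 0.011  0.0084] [0.4884 0.0264 0.    ]
side green [ 0.4773 -0.1007  0.0094] [ 0.4877 -0.0856  0.    ]
```

View pics/scene_crop.png

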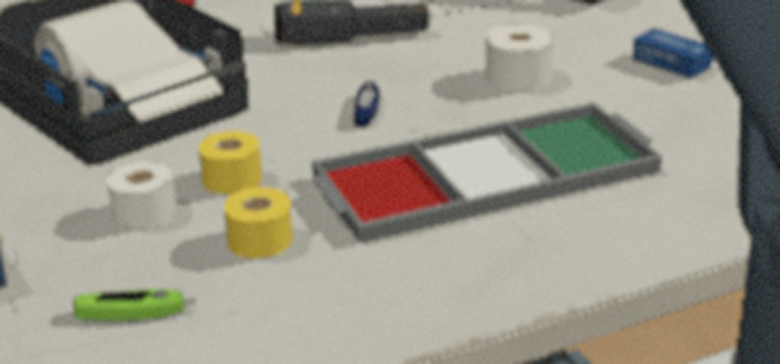

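View pics/side_crop.png

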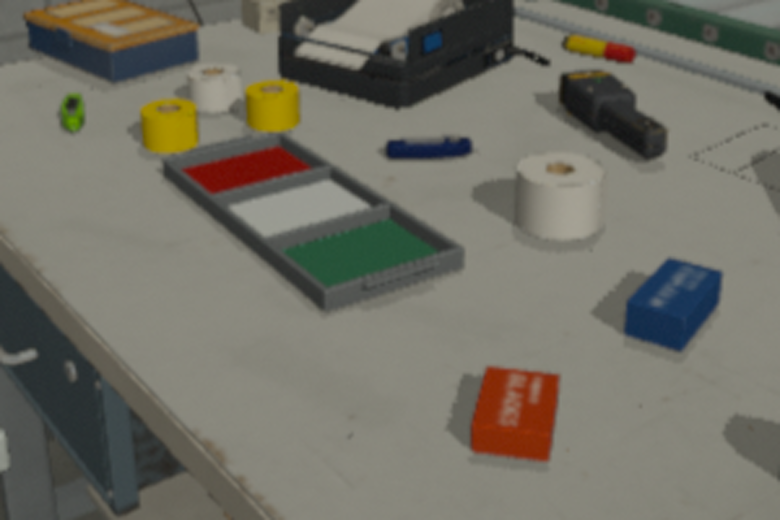

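```bash
cat > fit.py <<'E'
from h import *
def rect(c,near,rad,zlo,zhi,col=None):
    P=cloud(c); m=(np.hypot(P[...,0]-near[0],P[...,1]-near[1])<rad)&(P[...,2]>zlo)&(P[...,2]<zhi)&(c['z_map']>0)
    if col is not None: m&=col(c['color'].astype(int))
    if m.sum()<8: return m.sum()
    p=P[m]; (cx,cy),(w,h),a=cv2.minAreaRect((p[:,:2]*1000).astype(np.float32))
    if w>h: w,h,a=h,w,a+90   # a = direction of short side
    return m.sum(),(round(cx,1),round(cy,1)),(round(w,1),round(h,1)),'short axis deg',round((a+90)%180-90,1),'zmax',p[:,2].max().round(4),'mean',(p.mean(0)*1000).round(1)
red=lambda k:(k[...,0]>100)&(k[...,1]<90)&(k[...,2]<80)
grn=lambda k:(k[...,1]>1.25*k[...,0])&(k[...,1]>1.15*k[...,2])
brt=lambda k:(k[...,1]>1.25*k[...,0])&(k[...,1]>2*k[...,2])
wht=lambda k:(k.min(-1)>130)&(k.max(-1)-k.min(-1)<30)
E
python3 - <<'E'
from fit import *
for n in ['scene','side']:
    c=load(n)
    print(n,'redl',rect(c,(.495,.115),.09,.003,.013,red))
    print(n,'grnl',rect(c,(.48,-.1),.09,.003,.013,grn))
    print(n,'whtl',rect(c,(.485,.005),.07,.003,.013,wht))
    print(n,'cut',rect(c,(.405,.365),.09,.004,.03,brt))
    print(n,'roll top',rect(c,(.57,.315),.05,.034,.05))
    print(n,'roll',rect(c,(.57,.315),.05,.008,.05))
    print(n,'lroll',rect(c,(.685,-.14),.06,.01,.07))
    print(n,'rbox',rect(c,(.42,-.35),.08,.012,.04))
    print(n,'navy',rect(c,(.655,.05),.07,.006,.04))
    print(n,'blue',rect(c,(.605,-.33),.07,.01,.04))
    print(n,'y2',rect(c,(.485,.245),.05,.01,.05),rect(c,(.605,.235),.05,.01,.05))
E
```

```text
scene redl (np.int64(737), (499.1, 105.7), (92.9, 110.9), 'short axis deg', 86.2, 'zmax', np.float64(0.0116), 'mean', array([496.2, 107.2,   7.9]))
scene grnl (np.int64(582), (486.6, -109.0), (91.9, 111.6), 'short axis deg', 87.5, 'zmax', np.float64(0.0129), 'mean', array([ 483. , -106.9,    8. ]))
scene whtl (np.int64(674), (491.9, -0.4), (89.8, 112.8), 'short axis deg', 86.7, 'zmax', np.float64(0.0111), 'mean', array([488.9,   1.3,   7.9]))
scene cut (np.int64(319), (409.0, 381.5), (21.3, 84.6), 'short axis deg', -21.2, 'zmax', np.float64(0.0199), 'mean', array([407.2, 382.5,  13.1]))
scene roll top (np.int64(264), (566.9, 327.3), (58.7, 61.2), 'short axis deg', 67.8, 'zmax', np.float64(0.0429), 'mean', array([564.6, 328. ,  39. ]))
scene roll (np.int64(525), (566.3, 326.4), (59.6, 61.7), 'short axis deg', 51.7, 'zmax', np.float64(0.0429), 'mean', array([556.3, 329.3,  30.5]))
scene lroll (np.int64(532), (666.4, -139.7), (78.8, 82.8), 'short axis deg', -85.4, 'zmax', np.float64(0.0547), 'mean', array([ 651.4, -132.4,   39.4]))
scene rbox 0
scene navy (np.int64(136), (666.3, 51.5), 
[... 1598 characters left out ...]
425.6, -354.7), (50.9, 73.0), 'short axis deg', -48.6, 'zmax', np.float64(0.0254), 'mean', array([ 420.6, -360. ,   21.7]))
side navy (np.int64(225), (671.6, 42.9), (23.7, 95.5), 'short axis deg', 58.0, 'zmax', np.float64(0.0218), 'mean', array([667.8,  43. ,  13.9]))
side blue (np.int64(804), (615.3, -324.1), (45.7, 89.0), 'short axis deg', -69.7, 'zmax', np.float64(0.0332), 'mean', array([ 604.9, -331.4,   26.6]))
side y2 (np.int64(350), (470.7, 241.5), (60.5, 60.8), 'short axis deg', -2.9, 'zmax', np.float64(0.0417), 'mean', array([465.5, 231.4,  30.1])) (np.int64(313), (589.8, 228.1), (58.8, 61.0), 'short axis deg', -11.4, 'zmax', np.float64(0.0422), 'mean', array([584.4, 218.3,  29.9]))
```

```bash
cat > goal.py <<'E'
from h import *
import sys
def goal(x,y,z,yaw):
    """yaw: deg angle of tool z axis; picks rotvec about tool, linear mm in tool axes"""
    s=env.get_state(); A=R.from_rotvec(s['tool_rot']).as_matrix()
    a=np.deg2rad(yaw); Z=np.array([np.cos(a),np.sin(a),0]); Y=np.array([0,0,-1.]); X=np.cross(Y,Z)
    B=np.stack([X,Y,Z],1)
    rv=R.from_matrix(A.T@B).as_rotvec(); l=A.T@(np.array([x,y,z])-s['ee_pos'])*1000
    print('t',round(s['time'],2),'pos',s['ee_pos'].round(4),'zyaw',np.rad2deg(np.arctan2(A[1,2],A[0,2])).round(1),'j',s['joint_pos'].round(2),'F',s['contact_force'].round(1),'w',s['grip_width'].round(4))
    print('linear',l.round(1),'rot',rv.round(3))
if __name__=='__main__': goal(*map(float,sys.argv[1:]))
E
python3 goal.py .41 .37 .18 -21.5
```

```text
Traceback (most recent call last):
  File "goal.py", line 11, in <module>
    if __name__=='__main__': goal(*map(float,sys.argv[1:]))
                             ~~~~^^^^^^^^^^^^^^^^^^^^^^^^^^
  File "goal.py", line 9, in goal
    print('t',round(s['time'],2),'pos',s['ee_pos'].round(4),'zyaw',np.rad2deg(np.arctan2(A[1,2],A[0,2])).round(1),'j',s['joint_pos'].round(2),'F',s['contact_force'].round(1),'w',s['grip_width'].round(4))
                                                                                                                                                                                  ^^^^^^^^^^^^^^^^^^^^^
AttributeError: 'float' object has no attribute 'round'
```

```bash
sed -i "s/s\['grip_width'\].round(4)/round(s['grip_width'],4)/" goal.py; python3 goal.py .41 .37 .18 -21.5
```

```text
t 0.15 pos [0.3036 0.6025 0.2556] zyaw 63.3 j [-1.19  0.58  0.02  1.44 -0.02  1.13 -0.06] F [ 0.3  0.6 -0.3] w 0.0854
linear [ 199.6   75.9 -159.6] rot [1.000e-03 1.479e+00 1.000e-03]
```

Emit:
servo_tool --grip '[1,1,1,1,1]' --linear '[[200,76,-160],[200,76,-160],[200,76,-160],[200,76,-160],[200,76,-160]]' --rotation '[[0,1.48,0],[0,1.48,0],[0,1.48,0],[0,1.48,0],[0,1.48,0]]' --grip_force 30

```text
time: 0.57
ee_pos: [0.3872, 0.4193, 0.1966]
tool_rot: [-1.396, 0.854, -0.854]
contact_force: [0.7, 0.2, -0.3]
grip_width: 0.0853
```

```bash
python3 goal.py .41 .37 .18 -21.5
```

```text
t 0.57 pos [0.3872 0.4193 0.1966] zyaw 27.1 j [-1.04  0.49  0.19  1.8  -0.12  0.86 -0.31] F [ 0.7  0.2 -0.3] w 0.0853
linear [54.2 16.6 -2.2] rot [-0.     0.848  0.   ]
```

Emit:
servo_tool --grip '[1,1,1,1,1]' --linear '[[50,16,-2],[50,16,-2],[50,16,-2],[50,16,-2],[50,16,-2]]' --rotation '[[0,0.85,0],[0,0.85,0],[0,0.85,0],[0,0.85,0],[0,0.85,0]]'

```text
time: 0.98
ee_pos: [0.4083, 0.3754, 0.1809]
tool_rot: [-1.133, 1.321, -1.321]
contact_force: [-0.7, 0.8, 0.3]
grip_width: 0.0852
```

```bash
python3 goal.py .41 .37 .18 -21.5
```

```text
t 0.98 pos [0.4083 0.3754 0.1809] zyaw -8.8 j [-1.07  0.51  0.37  1.87 -0.24  0.81 -0.73] F [-0.7  0.8  0.3] w 0.0852
linear [5.1 0.9 2.5] rot [0.    0.222 0.   ]
```

Emit:
servo_tool --grip '[1,1,1]' --linear '[[5,1,2.5],[5,1,2.5],[5,1,2.5]]' --rotation '[[0,0.222,0],[0,0.222,0],[0,0.222,0]]'

```text
time: 1.23
ee_pos: [0.4097, 0.3704, 0.1798]
tool_rot: [-1.01, 1.478, -1.479]
contact_force: [-0.2, 0.1, -1.0]
grip_width: 0.0852
```

```bash
python3 - <<'E'
from fit import *
c=shot('wrist','w1.png')
print(rect(c,(.41,.375),.09,.004,.03,brt),rect(c,(.41,.375),.09,.004,.03))
E
python3 goal.py .41 .37 .18 -21.5
```

```text
(np.int64(1997), (416.1, 378.8), (24.6, 89.3), 'short axis deg', -20.4, 'zmax', np.float64(0.0206), 'mean', array([418.3, 382.2,  17.6])) (np.int64(3105), (414.2, 374.0), (24.8, 99.6), 'short axis deg', -20.6, 'zmax', np.float64(0.0227), 'mean', array([417.5, 381.1,  18. ]))
t 1.28 pos [0.4097 0.3706 0.1798] zyaw -21.0 j [-1.11  0.51  0.43  1.87 -0.29  0.81 -0.89] F [-0.2  0.  -0.1] w 0.0852
linear [ 0.5 -0.2  0.5] rot [-0.     0.009  0.001]
```

View pics/w1.png

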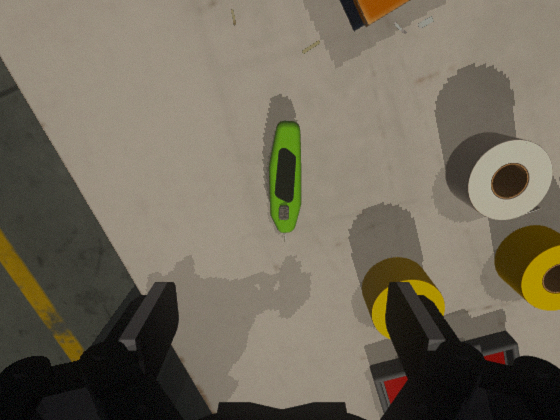

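```bash
python3 goal.py .414 .374 .028 -20.6
```

```text
t 1.28 pos [0.4097 0.3706 0.1798] zyaw -21.0 j [-1.11  0.51  0.43  1.87 -0.29  0.81 -0.89] F [-0.2  0.  -0.1] w 0.0852
linear [ -4.8 151.8   2.8] rot [-0.    -0.007  0.001]
```

Emit:
servo_tool --grip '[1,1,1,1,1]' --linear '[[-4.8,40,2.8],[-4.8,80,2.8],[-4.8,115,2.8],[-4.8,140,2.8],[-4.8,152,2.8]]' --rotation '[[0,0,0],[0,0,0],[0,0,0],[0,0,0],[0,0,0]]'

```text
time: 1.7
ee_pos: [0.4127, 0.3733, 0.0246]
tool_rot: [-1.019, 1.473, -1.473]
contact_force: [-0.7, 0.0, 0.8]
grip_width: 0.0855
```

Emit:
servo_tool --grip '[-1,-1,-1,-1,-1]' --linear '[[0,0,0],[0,0,0],[0,0,0],[0,0,0],[0,0,0]]' --rotation '[[0,0,0],[0,0,0],[0,0,0],[0,0,0],[0,0,0]]'

```text
time: 2.12
ee_pos: [0.4147, 0.3746, 0.0292]
tool_rot: [-1.01, 1.474, -1.473]
contact_force: [-0.6, 1.1, 1.5]
grip_width: 0.0257
```

Emit:
servo_tool --grip '[-1,-1,-1,-1,-1]' --linear '[[0,0,0],[0,-20,0],[0,-50,0],[0,-80,0],[0,-100,0]]' --rotation '[[0,0,0],[0,0,0],[0,0,0],[0,0,0],[0,0,0]]'

```text
time: 2.53
ee_pos: [0.4148, 0.3744, 0.1311]
tool_rot: [-1.009, 1.475, -1.474]
contact_force: [0.9, -0.2, -0.3]
grip_width: 0.0243
```

```bash
python3 - <<'E'
from h import *
shot('wrist','w2.png')
E
python3 goal.py .4836 -.104 .12 -93.3; python3 goal.py .4836 -.104 .12 86.7
```

```text
t 2.58 pos [0.4161 0.3753 0.134 ] zyaw -21.1 j [-1.08  0.58  0.4   1.91 -0.33  0.71 -0.85] F [1.4 1.1 1.2] w 0.024
linear [423.   11.8 235.4] rot [ 0.002  1.26  -0.007]
t 2.58 pos [0.4161 0.3753 0.134 ] zyaw -21.1 j [-1.08  0.58  0.4   1.91 -0.33  0.71 -0.85] F [1.4 1.1 1.2] w 0.024
linear [423.   11.8 235.4] rot [-0.008 -1.881 -0.002]
```

View pics/w2.png

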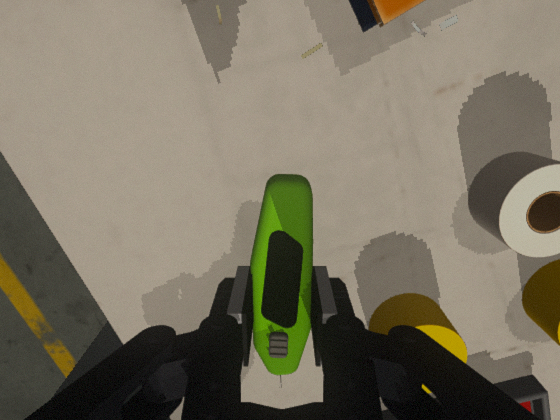

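Emit:
servo_tool --grip '[-1,-1,-1,-1,-1]' --linear '[[30,10,17],[70,10,39],[111,10,62],[147,10,82],[180,10,100]]' --rotation '[[0,0.1,0],[0,0.2,0],[0,0.3,0],[0,0.4,0],[0,0.5,0]]'

```text
time: 3.0
ee_pos: [0.4421, 0.1734, 0.1186]
tool_rot: [-0.661, 1.816, -1.815]
contact_force: [0.4, -0.1, -1.2]
grip_width: 0.0239
```

```bash
python3 goal.py .4836 -.104 .12 -93.3
```

```text
t 3.0 pos [0.4421 0.1734 0.1186] zyaw -49.9 j [-0.81  0.53  0.49  2.13 -0.45  0.58 -0.86] F [ 0.4 -0.1 -1.2] w 0.0239
linear [146.8  -1.6 239. ] rot [ 0.     0.757 -0.001]
```

Emit:
servo_tool --grip '[-1,-1,-1,-1,-1]' --linear '[[20,0,32],[40,0,65],[60,0,98],[80,0,130],[95,0,155]]' --rotation '[[0,0.1,0],[0,0.2,0],[0,0.3,0],[0,0.4,0],[0,0.5,0]]'

```text
time: 3.42
ee_pos: [0.4701, -0.0079, 0.1188]
tool_rot: [-0.207, 2.117, -2.118]
contact_force: [1.2, -0.6, -1.5]
grip_width: 0.0242
```

```bash
python3 goal.py .4836 -.104 .12 -93.3
```

```text
t 3.42 pos [ 0.4701 -0.0079  0.1188] zyaw -78.7 j [-0.49  0.55  0.6   2.14 -0.55  0.6  -0.87] F [ 1.2 -0.6 -1.5] w 0.0242
linear [ 5.5 -1.2 96.9] rot [-0.     0.254 -0.002]
```

Emit:
servo_tool --grip '[-1,-1,-1,-1,-1]' --linear '[[5,0,40],[5,0,75],[5,0,97],[5,0,97],[5,0,97]]' --rotation '[[0,0.1,0],[0,0.2,0],[0,0.254,0],[0,0.254,0],[0,0.254,0]]'

```text
time: 3.83
ee_pos: [0.4846, -0.102, 0.1184]
tool_rot: [-0.059, -2.195, 2.195]
contact_force: [-0.2, -0.0, -1.5]
grip_width: 0.0243
```

```bash
python3 - <<'E'
from fit import *
c=shot('wrist','w3.png')
print('grnl',rect(c,(.48,-.1),.09,.003,.012,grn)); print('cut',rect(c,(.48,-.1),.09,.06,.13,brt))
E
python3 goal.py .4836 -.104 .039 -93.3
```

```text
grnl (np.int64(14051), (479.2, -104.9), (94.3, 113.9), 'short axis deg', 86.8, 'zmax', np.float64(0.0113), 'mean', array([ 497.7, -106.3,    8.9]))
cut (np.int64(8435), (489.8, -107.9), (35.7, 88.8), 'short axis deg', 88.4, 'zmax', np.float64(0.1288), 'mean', array([ 498.6, -104.1,  106.5]))
t 3.88 pos [ 0.4843 -0.1005  0.1182] zyaw -92.9 j [-0.32  0.59  0.65  2.09 -0.59  0.65 -0.88] F [ 0.1  0.9 -1.4] w 0.0241
linear [ 0.6 79.1  3.6] rot [ 0.001  0.007 -0.   ]
```

View pics/w3.png

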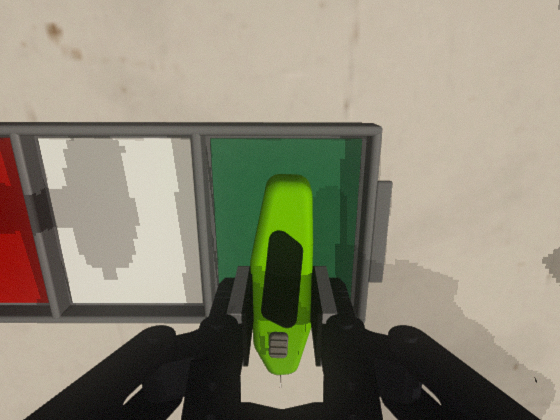

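Emit:
servo_tool --grip '[-1,-1,-1,-1,-1]' --linear '[[0,30,2],[0,55,3],[0,70,3.5],[0,79.5,3.5],[0,79.5,3.5]]' --rotation '[[0,0,0],[0,0,0],[0,0,0],[0,0,0],[0,0,0]]'

```text
time: 4.3
ee_pos: [0.4838, -0.1026, 0.0374]
tool_rot: [-0.051, -2.198, 2.194]
contact_force: [0.6, -0.6, -0.6]
grip_width: 0.0244
```

Emit:
servo_tool --grip '[-1,-1]' --linear '[[0,0,0],[0,0,0]]' --rotation '[[0,0,0],[0,0,0]]'

```text
time: 4.47
ee_pos: [0.4846, -0.1037, 0.0391]
tool_rot: [-0.055, -2.197, 2.196]
contact_force: [0.4, -0.6, -0.2]
grip_width: 0.0243
```

Emit:
servo_tool --grip '[-1,0.3,0.3,0.3,0.3]' --linear '[[0,1.5,0],[0,1.5,0],[0,1.5,0],[0,1.5,0],[0,1.5,0]]' --rotation '[[0,0,0],[0,0,0],[0,0,0],[0,0,0],[0,0,0]]'

```text
time: 4.88
ee_pos: [0.4844, -0.1043, 0.0372]
tool_rot: [-0.056, -2.196, 2.196]
contact_force: [0.6, -0.4, 0.2]
grip_width: 0.0554
```

Emit:
servo_tool --grip '[0.3,0.3,0.3,1,1]' --linear '[[0,-15,0],[0,-40,0],[0,-80,0],[0,-110,0],[0,-130,0]]' --rotation '[[0,0,0],[0,0,0],[0,0,0],[0,0,0],[0,0,0]]'

```text
time: 5.3
ee_pos: [0.4847, -0.1049, 0.1697]
tool_rot: [-0.059, -2.196, 2.197]
contact_force: [1.6, 0.7, -0.8]
grip_width: 0.0776
```

```bash
python3 - <<'E'
from fit import *
c=shot('wrist','w4.png')
print('cut',rect(c,(.48,-.1),.09,.013,.04,brt))
E
python3 goal.py .42 -.34 .18 -48.6;python3 goal.py .42 -.34 .18 131.4
```

```text
cut (np.int64(2587), (489.8, -105.4), (25.5, 89.1), 'short axis deg', 86.2, 'zmax', np.float64(0.029), 'mean', array([ 493.7, -105.9,   25.4]))
t 5.35 pos [ 0.4859 -0.1054  0.172 ] zyaw -93.0 j [-0.38  0.52  0.75  2.03 -0.51  0.78 -0.95] F [ 1.5 -0.9  2.6] w 0.0837
linear [ 53.5  -8.2 237.8] rot [-0.002 -0.775 -0.005]
t 5.35 pos [ 0.4859 -0.1054  0.172 ] zyaw -93.0 j [-0.38  0.52  0.75  2.03 -0.51  0.78 -0.95] F [ 1.5 -0.9  2.6] w 0.0837
linear [ 53.5  -8.2 237.8] rot [ 0.007  2.367 -0.003]
```

View pics/w4.png

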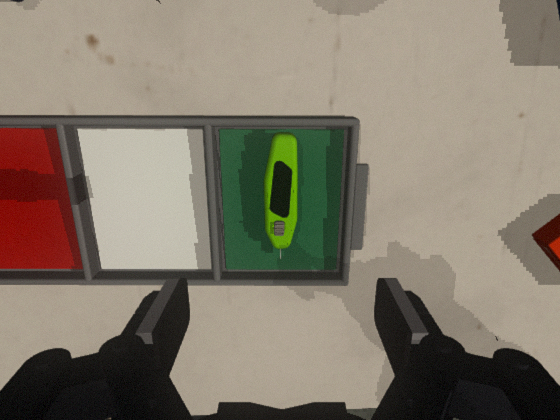

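Emit:
servo_tool --grip '[1,1,1,1,1]' --linear '[[9,-8,40],[18,-8,79],[27,-8,119],[36,-8,158],[44,-8,195]]' --rotation '[[0,-0.12,0],[0,-0.24,0],[0,-0.36,0],[0,-0.48,0],[0,-0.6,0]]'

```text
time: 5.77
ee_pos: [0.4294, -0.2987, 0.1751]
tool_rot: [-0.543, 1.907, -1.908]
contact_force: [0.5, 0.6, 0.0]
grip_width: 0.0855
```

```bash
python3 goal.py .42 -.34 .18 -48.6
```

```text
t 5.77 pos [ 0.4294 -0.2987  0.1751] zyaw -58.2 j [ 0.16  0.5   0.53  1.95 -0.35  0.78 -0.12] F [0.5 0.6 0. ] w 0.0855
linear [29.7 -4.9 30.2] rot [-0.    -0.168 -0.   ]
```

Emit:
servo_tool --grip '[1,1,1]' --linear '[[30,-5,30],[30,-5,30],[30,-5,30]]' --rotation '[[0,-0.168,0],[0,-0.168,0],[0,-0.168,0]]'

```text
time: 6.02
ee_pos: [0.4185, -0.3416, 0.1803]
tool_rot: [-0.673, 1.806, -1.809]
contact_force: [0.7, 0.7, -0.2]
grip_width: 0.0856
```

```bash
python3 - <<'E'
from fit import *
c=shot('wrist','w5.png')
print('box',rect(c,(.425,-.355),.06,.015,.03)); print(rect(c,(.425,-.355),.06,.004,.03))
E
python3 goal.py .4256 -.355 .032 -48.6
```

```text
box (np.int64(5537), (426.8, -354.7), (50.7, 70.4), 'short axis deg', -48.6, 'zmax', np.float64(0.0262), 'mean', array([ 428.4, -353.4,   23.4]))
(np.int64(5701), (426.8, -354.7), (50.7, 70.4), 'short axis deg', -48.6, 'zmax', np.float64(0.0262), 'mean', array([ 429. , -352.8,   23. ]))
t 6.07 pos [ 0.4195 -0.3392  0.1799] zyaw -49.2 j [ 0.27  0.51  0.48  1.91 -0.32  0.8   0.07] F [-0.5  0.6 -0.3] w 0.0857
linear [  5.8 147.9  16. ] rot [ 0.   -0.01 -0.  ]
```

View pics/w5.png

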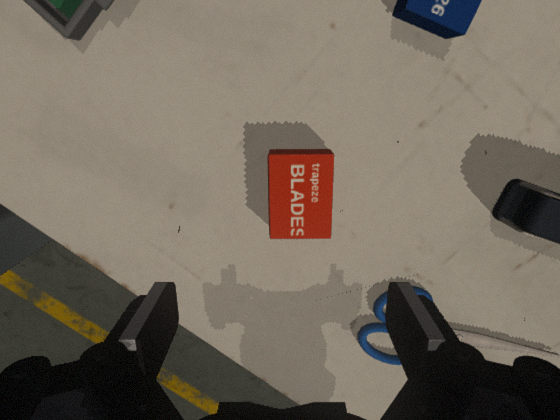

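```bash
python3 - <<'E'
from fit import *
c=load('wrist'); s=env.get_state(); A=R.from_rotvec(s['tool_rot']).as_matrix()
for u,v in ((360,335),(378,312),(400,292),(300,195),(290,150)):
    p=pz(c,u,v,0.005); print((u,v),p.round(3),(A.T@(p-np.array([.4268,-.3547,.0]))).round(3))
E
python3 goal.py .4268 -.3547 .032 -48.6
```

```text
(360, 335) [ 0.358 -0.495  0.005] [ 0.144 -0.005  0.061]
(378, 312) [ 0.387 -0.489  0.005] [ 0.118 -0.005  0.076]
(400, 292) [ 0.415 -0.489  0.005] [ 0.097 -0.005  0.094]
(300, 195) [ 0.425 -0.358  0.005] [ 0.004 -0.005  0.001]
(290, 150) [ 0.448 -0.327  0.005] [-0.034 -0.005 -0.008]
t 6.07 pos [ 0.4195 -0.3392  0.1799] zyaw -49.2 j [ 0.27  0.51  0.48  1.91 -0.32  0.8   0.07] F [-0.5  0.6 -0.3] w 0.0857
linear [  4.7 147.9  16.5] rot [ 0.   -0.01 -0.  ]
```

Emit:
servo_tool --grip '[1,1,1,1,1]' --linear '[[4.7,40,16.5],[4.7,80,16.5],[4.7,115,16.5],[4.7,140,16.5],[4.7,152,16.5]]' --rotation '[[0,-0.01,0],[0,-0.01,0],[0,-0.01,0],[0,-0.01,0],[0,-0.01,0]]'

```text
time: 6.48
ee_pos: [0.4272, -0.3503, 0.0243]
tool_rot: [-0.687, 1.803, -1.794]
contact_force: [-0.7, 0.6, 0.8]
grip_width: 0.0854
```

Emit:
servo_tool --grip '[-1,-1,-1,-1,-1]' --linear '[[0,0,0],[0,0,0],[0,0,0],[0,0,0],[0,0,0]]' --rotation '[[0,0,0],[0,0,0],[0,0,0],[0,0,0],[0,0,0]]'

```text
time: 6.9
ee_pos: [0.4285, -0.3536, 0.0292]
tool_rot: [-0.683, 1.796, -1.799]
contact_force: [0.3, 0.6, -1.4]
grip_width: 0.0496
```

Emit:
servo_tool --grip '[-1,-1,-1,-1,-1]' --linear '[[0,0,0],[0,-20,0],[0,-50,0],[0,-80,0],[0,-100,0]]' --rotation '[[0,0,0],[0,0,0],[0,0,0],[0,0,0],[0,0,0]]'

```text
time: 7.32
ee_pos: [0.4279, -0.3542, 0.1308]
tool_rot: [-0.682, 1.797, -1.8]
contact_force: [1.1, -1.1, -1.6]
grip_width: 0.0497
```

```bash
python3 - <<'E'
from fit import *
c=shot('wrist','w6.png')
E
python3 goal.py .496 .108 .13 -3.3
```

```text
t 7.37 pos [ 0.429  -0.3552  0.1337] zyaw -48.4 j [ 0.32  0.58  0.44  1.92 -0.37  0.71  0.13] F [ 0.7 -1.   1.9] w 0.0495
linear [-357.6    2.3 -302. ] rot [-0.007 -0.787  0.001]
```

View pics/w6.png

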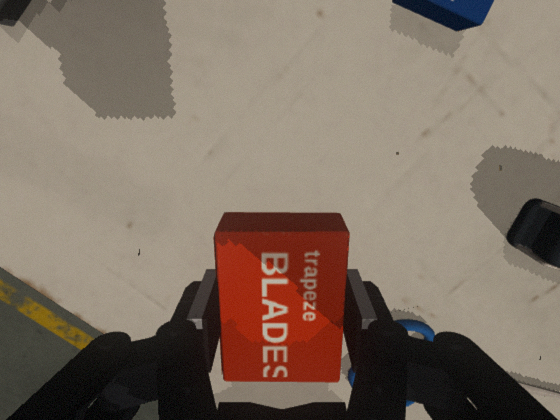

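Emit:
servo_tool --grip '[-1,-1,-1,-1,-1]' --linear '[[-25,0,-21],[-55,0,-46],[-85,0,-72],[-115,0,-97],[-145,0,-122]]' --rotation '[[0,-0.07,0],[0,-0.14,0],[0,-0.21,0],[0,-0.28,0],[0,-0.35,0]]'

```text
time: 7.78
ee_pos: [0.4549, -0.1644, 0.1284]
tool_rot: [-0.935, 1.561, -1.561]
contact_force: [0.7, -0.6, -1.2]
grip_width: 0.0496
```

```bash
python3 goal.py .496 .108 .13 -3.3
```

```text
t 7.78 pos [ 0.4549 -0.1644  0.1284] zyaw -28.1 j [ 0.    0.5   0.36  2.1  -0.3   0.6   0.08] F [ 0.7 -0.6 -1.2] w 0.0496
linear [-259.6   -1.6  -92.3] rot [-0.001 -0.434 -0.   ]
```

Emit:
servo_tool --grip '[-1,-1,-1,-1,-1]' --linear '[[-37,0,-13],[-74,0,-26],[-111,0,-39],[-148,0,-52],[-183,0,-65]]' --rotation '[[0,-0.07,0],[0,-0.14,0],[0,-0.21,0],[0,-0.28,0],[0,-0.35,0]]'

```text
time: 8.2
ee_pos: [0.4847, 0.0281, 0.1284]
tool_rot: [-1.139, 1.311, -1.312]
contact_force: [0.2, -0.7, -1.1]
grip_width: 0.0491
```

```bash
python3 goal.py .496 .108 .13 -3.3
```

```text
t 8.2 pos [0.4847 0.0281 0.1284] zyaw -8.0 j [-0.35  0.49  0.29  2.09 -0.24  0.59 -0.04] F [ 0.2 -0.7 -1.1] w 0.0491
linear [-80.7  -1.6   0.1] rot [-0.001 -0.083 -0.   ]
```

Emit:
servo_tool --grip '[-1,-1,-1,-1,-1]' --linear '[[-35,0,0],[-65,0,0],[-80,0,0],[-80,0,0],[-80,0,0]]' --rotation '[[0,-0.08,0],[0,-0.08,0],[0,-0.08,0],[0,-0.08,0],[0,-0.08,0]]'

```text
time: 8.62
ee_pos: [0.4959, 0.1058, 0.1281]
tool_rot: [-1.179, 1.255, -1.255]
contact_force: [0.4, -1.0, -0.7]
grip_width: 0.0491
```

```bash
python3 - <<'E'
from fit import *
c=shot('wrist','w7.png')
print('box',rect(c,(.496,.108),.06,.09,.13,red))
print('liner',rect(c,(.496,.108),.085,.003,.013,red))
E
python3 goal.py .496 .108 .038 -3.3
```

```text
box (np.int64(16221), (495.5, 102.9), (50.9, 70.8), 'short axis deg', -4.0, 'zmax', np.float64(0.1246), 'mean', array([495.8, 106.3, 122.5]))
liner (np.int64(14580), (488.9, 107.8), (92.7, 119.6), 'short axis deg', 86.8, 'zmax', np.float64(0.0116), 'mean', array([486.9, 125. ,   9. ]))
t 8.67 pos [0.4958 0.1046 0.1281] zyaw -3.7 j [-0.49  0.51  0.28  2.04 -0.23  0.62 -0.12] F [ 0.6 -0.6 -1.2] w 0.0493
linear [-3.4 90.1 -0. ] rot [ 0.    -0.006  0.   ]
```

View pics/w7.png

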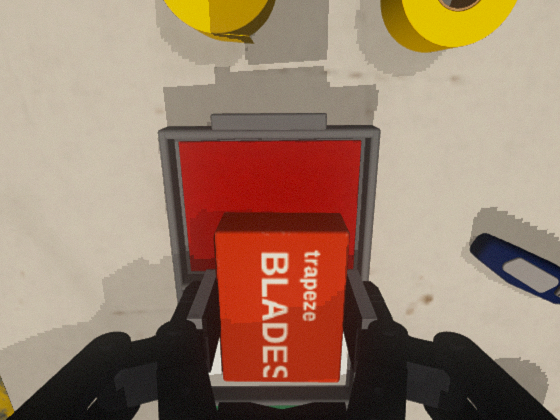

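Emit:
servo_tool --grip '[-1,-1,-1,-1,-1]' --linear '[[-5,30,-6],[-5,60,-6],[-5,78,-6],[-5,88,-6],[-5,90,-6]]' --rotation '[[0,0,0],[0,0,0],[0,0,0],[0,0,0],[0,0,0]]'

```text
time: 9.08
ee_pos: [0.4895, 0.1086, 0.037]
tool_rot: [-1.18, 1.259, -1.258]
contact_force: [-2.6, -1.5, 6.8]
grip_width: 0.0493
```

Emit:
servo_tool --grip '[-1,-1]' --linear '[[0,0,0],[0,0,0]]' --rotation '[[0,0,0],[0,0,0]]'

```text
time: 9.25
ee_pos: [0.4908, 0.1095, 0.0386]
tool_rot: [-1.177, 1.257, -1.258]
contact_force: [-0.8, -0.3, -0.4]
grip_width: 0.0492
```

Emit:
servo_tool --grip '[-1,0.6,0.6,0.6,0.6]' --linear '[[0,1,0],[0,1,0],[0,1,0],[0,1,0],[0,1,0]]' --rotation '[[0,0,0],[0,0,0],[0,0,0],[0,0,0],[0,0,0]]'

```text
time: 9.67
ee_pos: [0.4906, 0.1105, 0.0373]
tool_rot: [-1.178, 1.256, -1.256]
contact_force: [0.6, 0.5, -0.6]
grip_width: 0.0681
```

Emit:
servo_tool --grip '[0.6,0.6,0.6,1,1]' --linear '[[0,-15,0],[0,-40,0],[0,-80,0],[0,-120,0],[0,-145,0]]' --rotation '[[0,0,0],[0,0,0],[0,0,0],[0,0,0],[0,0,0]]'

```text
time: 10.08
ee_pos: [0.4911, 0.1103, 0.1854]
tool_rot: [-1.175, 1.255, -1.257]
contact_force: [0.9, -0.1, -0.4]
grip_width: 0.0853
```

```bash
python3 - <<'E'
from fit import *
c=shot('wrist','w8.png')
print('box',rect(c,(.49,.108),.06,.025,.05))
print('roll',rect(c,(.567,.326),.06,.034,.05))
E
python3 goal.py .55 .28 .18 8
```

```text
box (np.int64(5608), (490.7, 107.2), (50.7, 70.5), 'short axis deg', -4.1, 'zmax', np.float64(0.0342), 'mean', array([491. , 109.2,  31.4]))
roll 0
t 10.13 pos [0.4928 0.1105 0.1887] zyaw -3.7 j [-0.55  0.42  0.33  1.98 -0.2   0.76 -0.17] F [ 2.7 -0.8  3.9] w 0.0856
linear [-172.8    9.6   46. ] rot [-0.008 -0.204 -0.002]
```

View pics/w8.png

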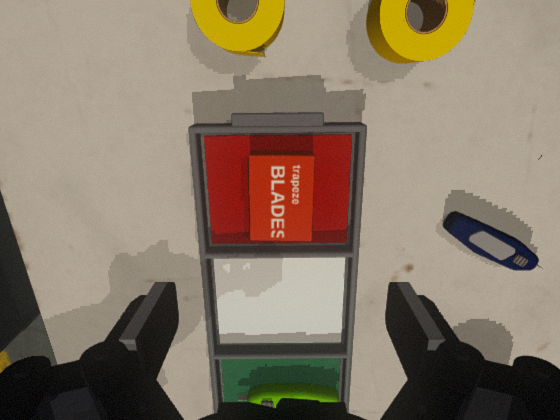

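Emit:
servo_tool --grip '[1,1,1,1,1]' --linear '[[-35,5,9],[-75,5,20],[-115,5,30],[-150,5,40],[-172,5,46]]' --rotation '[[0,-0.04,0],[0,-0.08,0],[0,-0.12,0],[0,-0.16,0],[0,-0.2,0]]'

```text
time: 10.55
ee_pos: [0.5474, 0.2839, 0.1768]
tool_rot: [-1.271, 1.105, -1.103]
contact_force: [-0.3, 0.9, 0.3]
grip_width: 0.0861
```

Emit:
servo_tool --grip '[1,1]' --linear '[[0,0,0],[0,0,0]]' --rotation '[[0,0,0],[0,0,0]]'

```text
time: 10.72
ee_pos: [0.5469, 0.2804, 0.1764]
tool_rot: [-1.272, 1.107, -1.107]
contact_force: [0.5, -0.9, 0.4]
grip_width: 0.0854
```

```bash
python3 - <<'E'
from fit import *
c=shot('wrist','w9.png')
print('roll',rect(c,(.567,.326),.05,.034,.05))
P=cloud(c); m=(np.hypot(P[...,0]-.567,P[...,1]-.326)<.045)&(P[...,2]>.035)&(P[...,2]<.05)
p=P[m][:,:2]*1000; h=cv2.convexHull(p.astype(np.float32))[:,0]
for a in range(-90,90,10):
    d=np.array([np.cos(np.deg2rad(a)),np.sin(np.deg2rad(a))]); q=h@d; print(a,(q.max()-q.min()).round(1),end='; ')
E
python3 goal.py .567 .326 .18 8
```

```text
roll (np.int64(5078), (569.0, 324.9), (59.7, 59.9), 'short axis deg', -14.3, 'zmax', np.float64(0.0434), 'mean', array([569. , 325.8,  40.9]))
-90 60.0; -80 62.3; -70 64.0; -60 64.7; -50 64.5; -40 63.1; -30 60.8; -20 59.9; -10 59.7; 0 59.6; 10 59.4; 20 59.7; 30 59.5; 40 60.0; 50 59.6; 60 59.7; 70 59.8; 80 59.8; t 10.77 pos [0.5469 0.2787 0.1766] zyaw 7.8 j [-0.71  0.58  0.26  1.71 -0.18  0.88 -0.24] F [ 0.1 -0.2  0.1] w 0.0855
linear [-44.2  -3.5  26.3] rot [ 0.001 -0.004  0.001]
```

View pics/w9.png

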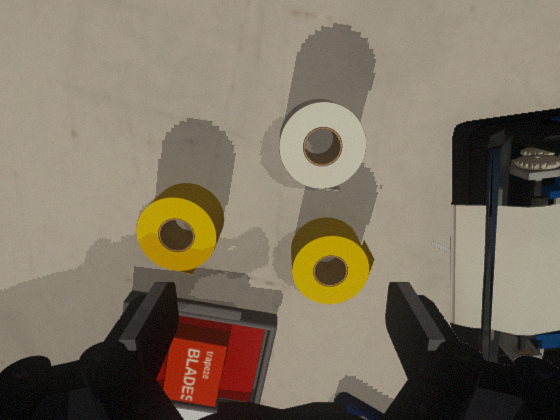

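```bash
python3 - <<'E'
from fit import *
c=load('wrist')
a=c['color'][90:200,265:385,::-1]; cv2.imwrite('pics/rz.png',cv2.resize(a,None,fx=5,fy=5,interpolation=cv2.INTER_CUBIC))
o=np.array([.569,.3258])
for u,v in ((338,188),(325,188),(318,187)): p=pz(c,u,v,.02)[:2]-o; print(p.round(3),np.rad2deg(np.arctan2(p[1],p[0])).round(0))
E
```

```text
[ 0.021 -0.034] -59.0
[ 0.011 -0.036] -73.0
[ 0.005 -0.035] -82.0
```

View pics/rz.png

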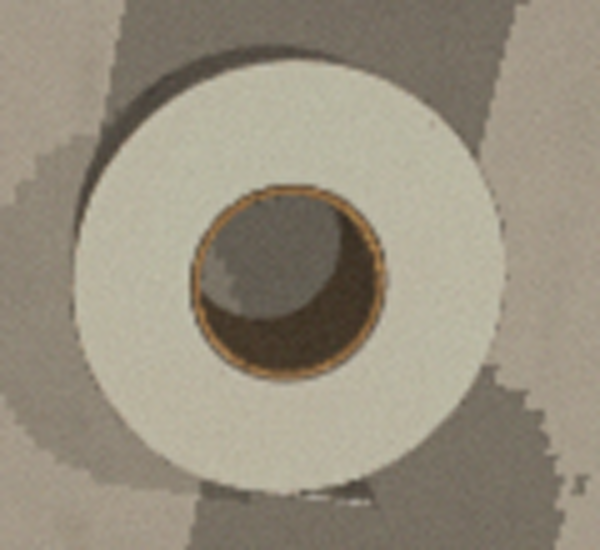

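```bash
python3 goal.py .569 .3255 .032 5
```

```text
t 10.77 pos [0.5469 0.2787 0.1766] zyaw 7.8 j [-0.71  0.58  0.26  1.71 -0.18  0.88 -0.24] F [ 0.1 -0.2  0.1] w 0.0855
linear [-43.6 144.5  28.3] rot [0.001 0.049 0.001]
```

Emit:
servo_tool --grip '[1,1,1,1,1]' --linear '[[-30,0,20],[-43.5,20,28],[-43.5,45,28],[-43.5,65,28],[-43.5,80,28]]' --rotation '[[0,0.05,0],[0,0.05,0],[0,0.05,0],[0,0.05,0],[0,0.05,0]]'

```text
time: 11.18
ee_pos: [0.5685, 0.324, 0.0953]
tool_rot: [-1.25, 1.147, -1.148]
contact_force: [-0.3, -0.2, 0.4]
grip_width: 0.0855
```

Emit:
servo_tool --grip '[1,1]' --linear '[[0,0,0],[0,0,0]]' --rotation '[[0,0,0],[0,0,0]]'

```text
time: 11.35
ee_pos: [0.5689, 0.3243, 0.0969]
tool_rot: [-1.25, 1.147, -1.148]
contact_force: [0.0, 0.7, -0.4]
grip_width: 0.0854
```

```bash
python3 goal.py .569 .3255 .032 5; python3 - <<'E'
from fit import *
c=shot('wrist','w10.png')
print('roll',rect(c,(.567,.326),.05,.034,.05))
E
```

```text
t 11.35 pos [0.5689 0.3243 0.0969] zyaw 4.8 j [-0.73  0.72  0.24  1.67 -0.23  0.78 -0.3 ] F [ 0.   0.7 -0.4] w 0.0854
linear [-1.3 64.9  0.2] rot [ 0.001 -0.003  0.001]
roll (np.int64(8482), (569.0, 325.1), (59.6, 60.2), 'short axis deg', -0.7, 'zmax', np.float64(0.0433), 'mean', array([569. , 326.8,  40.7]))
```

View pics/w10.png

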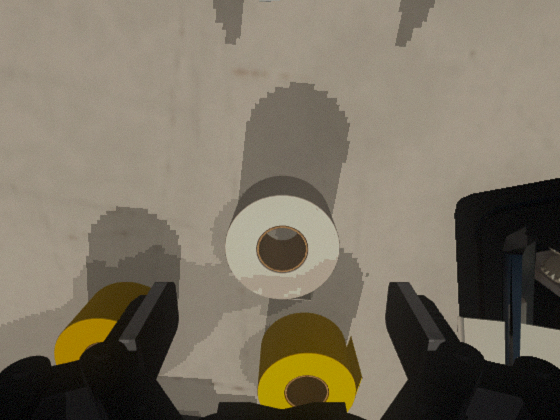

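Emit:
servo_tool --grip '[1,1,1,1,1]' --linear '[[-1,20,0],[-1,40,0],[-1,55,0],[-1,65,0],[-1,65,0]]' --rotation '[[0,0,0],[0,0,0],[0,0,0],[0,0,0],[0,0,0]]'

```text
time: 11.82
ee_pos: [0.5687, 0.3264, 0.0313]
tool_rot: [-1.25, 1.147, -1.146]
contact_force: [-0.9, -0.0, 0.3]
grip_width: 0.0853
```

Emit:
servo_tool --grip '[-1,-1,-1,-1,-1]' --linear '[[0,0,0],[0,0,0],[0,0,0],[0,0,0],[0,0,0]]' --rotation '[[0,0,0],[0,0,0],[0,0,0],[0,0,0],[0,0,0]]'

```text
time: 12.23
ee_pos: [0.5699, 0.3273, 0.0337]
tool_rot: [-1.246, 1.145, -1.146]
contact_force: [-0.6, -0.7, 5.7]
grip_width: 0.0553
```

Emit:
servo_tool --grip '[-1,-1,-1,-1,-1]' --linear '[[0,0,0],[0,-20,0],[0,-50,0],[0,-80,0],[0,-100,0]]' --rotation '[[0,0,0],[0,0,0],[0,0,0],[0,0,0],[0,0,0]]'

```text
time: 12.65
ee_pos: [0.57, 0.3272, 0.1355]
tool_rot: [-1.245, 1.144, -1.146]
contact_force: [1.4, 1.1, -0.6]
grip_width: 0.0553
```

```bash
python3 - <<'E'
from fit import *
c=shot('wrist','w11.png')
E
python3 goal.py .484 .002 .135 -3.3
```

```text
t 12.7 pos [0.5715 0.3279 0.1389] zyaw 4.9 j [-0.75  0.68  0.26  1.63 -0.22  0.85 -0.31] F [1.6 0.3 1.3] w 0.0557
linear [ 317.3    2.  -115.1] rot [-0.007  0.143 -0.004]
```

View pics/w11.png

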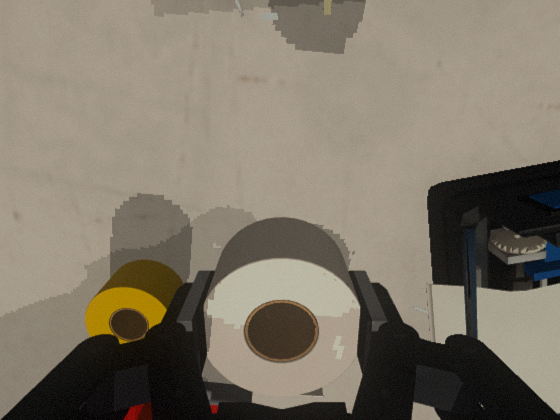

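Emit:
servo_tool --grip '[-1,-1,-1,-1,-1]' --linear '[[27,0,-10],[62,0,-22],[100,0,-36],[138,0,-50],[176,0,-64]]' --rotation '[[0,0.03,0],[0,0.06,0],[0,0.09,0],[0,0.12,0],[0,0.14,0]]'

```text
time: 13.12
ee_pos: [0.5198, 0.1447, 0.1326]
tool_rot: [-1.182, 1.249, -1.25]
contact_force: [0.3, -0.1, -0.4]
grip_width: 0.0555
```

```bash
python3 goal.py .484 .002 .135 -3.3
```

```text
t 13.12 pos [0.5198 0.1447 0.1326] zyaw -3.2 j [-0.55  0.54  0.28  1.95 -0.23  0.67 -0.18] F [ 0.3 -0.1 -0.4] w 0.0555
linear [144.4  -2.5 -27.8] rot [-0.001  0.002 -0.   ]
```

Emit:
servo_tool --grip '[-1,-1,-1,-1,-1]' --linear '[[38,-2,-7],[76,-2,-15],[112,-2,-22],[135,-2,-27],[144,-2,-28]]' --rotation '[[0,0,0],[0,0,0],[0,0,0],[0,0,0],[0,0,0]]'

```text
time: 13.53
ee_pos: [0.4834, -0.0003, 0.1348]
tool_rot: [-1.181, 1.252, -1.254]
contact_force: [0.0, -0.1, -0.7]
grip_width: 0.0555
```

Emit:
servo_tool --grip '[-1,-1]' --linear '[[0,0,0],[0,0,0]]' --rotation '[[0,0,0],[0,0,0]]'

```text
time: 13.7
ee_pos: [0.4853, 0.0045, 0.1344]
tool_rot: [-1.182, 1.249, -1.249]
contact_force: [0.3, 0.3, -0.8]
grip_width: 0.0556
```

```bash
python3 - <<'E'
from fit import *
c=shot('wrist','w12.png')
c=shot('scene','s12.png')
print('roll',rect(c,(.484,.002),.06,.09,.15,wht))
c=shot('side','d12.png')
print('roll',rect(c,(.484,.002),.06,.09,.15,wht))
E
python3 goal.py .484 .002 .042 -3.3
```

```text
roll (np.int64(301), (481.3, 7.3), (58.2, 59.7), 'short axis deg', -45.3, 'zmax', np.float64(0.147), 'mean', array([471.8,  17.7, 124.3]))
roll (np.int64(361), (489.6, 1.0), (47.8, 65.4), 'short axis deg', -27.0, 'zmax', np.float64(0.1417), 'mean', array([477.7, -18.8, 123.1]))
t 13.85 pos [0.4852 0.0057 0.134 ] zyaw -2.9 j [-0.29  0.48  0.26  2.08 -0.21  0.6   0.07] F [ 1.4 -0.  -1.3] w 0.0554
linear [ 3.8 92.  -1.1] rot [-0.     0.006 -0.001]
```

View pics/w12.png

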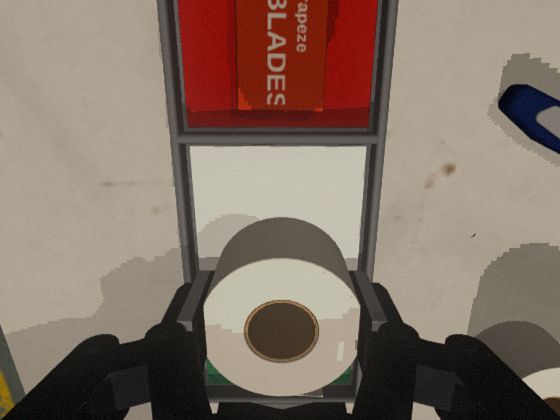

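View pics/d12.png

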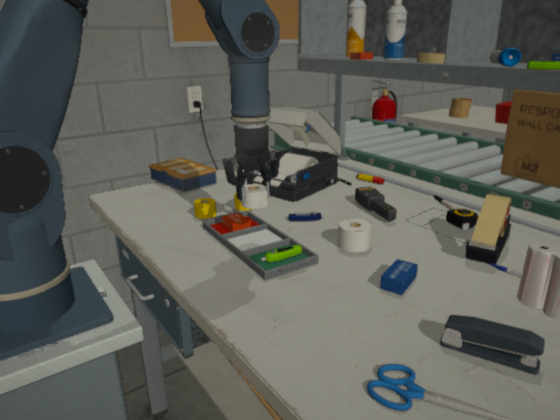

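Emit:
servo_tool --grip '[-1,-1,-1,-1,-1]' --linear '[[3,30,-1],[3.5,60,-1],[3.5,78,-1],[3.5,88,-1],[3.5,90,-1]]' --rotation '[[0,0,0],[0,0,0],[0,0,0],[0,0,0],[0,0,0]]'

```text
time: 14.27
ee_pos: [0.4828, 0.0019, 0.042]
tool_rot: [-1.186, 1.25, -1.246]
contact_force: [0.5, 0.9, -1.3]
grip_width: 0.0555
```

Emit:
servo_tool --grip '[-1,-1]' --linear '[[0,0,0],[0,0,0]]' --rotation '[[0,0,0],[0,0,0]]'

```text
time: 14.43
ee_pos: [0.4839, 0.0011, 0.0444]
tool_rot: [-1.183, 1.248, -1.248]
contact_force: [-0.2, 0.3, -0.9]
grip_width: 0.0552
```

Emit:
servo_tool --grip '[-1,-1,0.7,0.7,0.7]' --linear '[[0,2,0],[0,2.5,0],[0,2.5,0],[0,2.5,0],[0,2.5,0]]' --rotation '[[0,0,0],[0,0,0],[0,0,0],[0,0,0],[0,0,0]]'

```text
time: 14.85
ee_pos: [0.4837, 0.0005, 0.0419]
tool_rot: [-1.183, 1.248, -1.249]
contact_force: [-0.5, -0.6, -0.3]
grip_width: 0.0726
```

Emit:
servo_tool --grip '[0.7,0.7,0.7,0.7,1]' --linear '[[0,0,0],[0,-15,0],[0,-45,0],[0,-85,0],[0,-125,0]]' --rotation '[[0,0,0],[0,0,0],[0,0,0],[0,0,0],[0,0,0]]'

```text
time: 15.27
ee_pos: [0.4826, 0.0002, 0.1676]
tool_rot: [-1.185, 1.251, -1.248]
contact_force: [0.8, 0.7, 0.2]
grip_width: 0.0827
```

Emit:
servo_tool --grip '[1,1,1,1,1]' --linear '[[20,-30,0],[40,-60,0],[60,-80,0],[60,-80,0],[60,-80,0]]' --rotation '[[0,0,0],[0,0,0],[0,0,0],[0,0,0],[0,0,0]]'

```text
time: 15.68
ee_pos: [0.4805, -0.0604, 0.2476]
tool_rot: [-1.18, 1.249, -1.252]
contact_force: [-0.1, 0.5, 0.1]
grip_width: 0.0854
```

```bash
python3 - <<'E'
from fit import *
for n in ['scene','side','wrist']:
    c=shot(n,n+'F.png')
    print(n,'cut',rect(c,(.484,-.104),.07,.014,.04,brt))
    print(n,'box',rect(c,(.49,.108),.06,.025,.05))
    print(n,'roll top',rect(c,(.484,.002),.05,.042,.06),rect(c,(.484,.002),.05,.025,.06))
    print(n,'lroll',rect(c,(.665,-.14),.06,.01,.07))
    print(n,'navy',rect(c,(.665,.048),.07,.006,.04))
    print(n,'blue',rect(c,(.614,-.322),.07,.01,.04))
E
```

```text
scene cut (np.int64(136), (483.7, -99.9), (23.0, 86.9), 'short axis deg', 87.3, 'zmax', np.float64(0.031), 'mean', array([477.7, -96. ,  22.4]))
scene box (np.int64(330), (489.2, 109.2), (57.1, 70.8), 'short axis deg', -5.1, 'zmax', np.float64(0.0346), 'mean', array([485.3, 110.6,  29.9]))
scene roll top (np.int64(224), (481.1, 1.5), (56.7, 60.4), 'short axis deg', 59.9, 'zmax', np.float64(0.0499), 'mean', array([478.9,   3. ,  47.1])) (np.int64(374), (479.7, 2.0), (56.6, 63.6), 'short axis deg', 61.3, 'zmax', np.float64(0.0499), 'mean', array([473.4,   5.6,  41.9]))
scene lroll (np.int64(542), (664.5, -140.1), (77.5, 82.1), 'short axis deg', 46.7, 'zmax', np.float64(0.0554), 'mean', array([ 651.3, -132.7,   38.8]))
scene navy (np.int64(134), (668.9, 50.2), (24.2, 92.5), 'short axis deg', 61.1, 'zmax', np.float64(0.0213), 'mean', array([660.3,  55. ,  15.4]))
scene blue (np.int64(347), (612.9, -320.1), (54.3, 87.3), 'short axis deg', -68.1, 'zmax', np.float64(0.0344), 'mean', array([ 605.1, -314.9,   25. ]))
side cut (np.int64(285), (488.0, -106.4), (26.7, 89.0), 'short axis deg', 88
[... 1282 characters left out ...]
, -1.3), (59.4, 59.5), 'short axis deg', 74.0, 'zmax', np.float64(0.0515), 'mean', array([484. ,  -0.9,  48.9])) (np.int64(3613), (484.0, -1.3), (59.4, 59.5), 'short axis deg', 74.0, 'zmax', np.float64(0.0515), 'mean', array([484.1,  -1.2,  48.5]))
wrist lroll (np.int64(6718), (667.7, -143.3), (78.0, 78.6), 'short axis deg', 11.8, 'zmax', np.float64(0.0555), 'mean', array([ 662.4, -137.1,   46.5]))
wrist navy (np.int64(3289), (674.5, 46.2), (25.8, 99.9), 'short axis deg', 61.4, 'zmax', np.float64(0.023), 'mean', array([667.2,  49. ,  17.5]))
wrist blue (np.int64(1123), (583.5, -322.9), (31.3, 61.9), 'short axis deg', -26.4, 'zmax', np.float64(0.0336), 'mean', array([ 588.5, -317.4,   26.4]))
```

View pics/wristF.png

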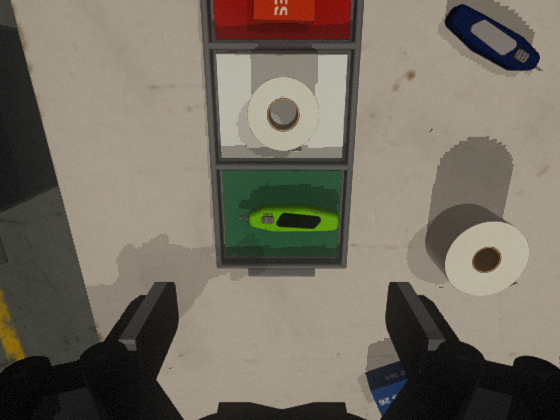

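View pics/sideF.png

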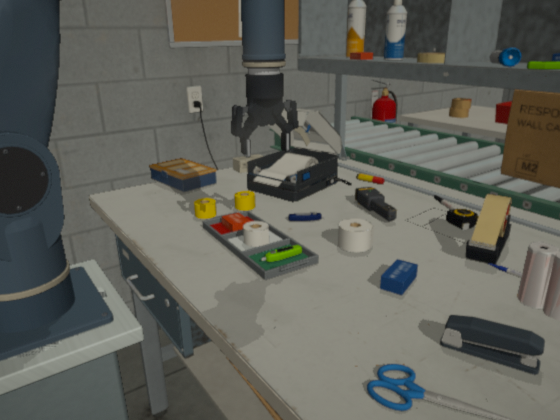

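```bash
python3 - <<'E'
from fit import *
c=load('wrist'); P=cloud(c); k=c['color'].astype(int)
m=brt(k)&(np.hypot(P[...,0]-.485,P[...,1]+.104)<.07)&(P[...,2]>.014)
p=P[m]
for a in np.arange(.44,.54,.01):
    q=p[(p[:,0]>a)&(p[:,0]<a+.01)]
    if len(q): print(a.round(2),np.percentile(q[:,2],[50,90]).round(4))
m=(np.hypot(P[...,0]-.484,P[...,1]+.0013)<.028)&(P[...,2]>.044); p=P[m]
print(np.linalg.lstsq(np.c_[p[:,:2],np.ones(len(p))],p[:,2],rcond=None)[0])
m=grn(k)&~brt(k)&(np.hypot(P[...,0]-.48,P[...,1]+.104)<.09)&(abs(P[...,2]-.008)<.005);p=P[m];print(p.min(0),p.max(0))
E
```

```text
0.44 [0.025  0.0261]
0.45 [0.0256 0.0268]
0.46 [0.0254 0.0265]
0.47 [0.0257 0.0268]
0.48 [0.0253 0.027 ]
0.49 [0.0253 0.0268]
0.5 [0.0253 0.027 ]
0.51 [0.0258 0.3018]
0.52 [0.0258 0.2743]
0.53 [0.0252 0.026 ]
0.54 [0.2892 0.2892]
[0.06505937 5.02909922 0.06560149]
[ 0.41627457 -0.1535758   0.00587216] [ 0.53882913 -0.05473789  0.01267833]
```

```bash
python3 - <<'E'
from fit import *
c=load('wrist'); P=cloud(c)
m=(np.hypot(P[...,0]-.484,P[...,1]+.0013)<.028)&(P[...,2]>.044)&(P[...,2]<.055); p=P[m]
print(np.linalg.lstsq(np.c_[p[:,:2],np.ones(len(p))],p[:,2],rcond=None)[0])
s=env.get_state(); print(s['time'],s['contact_force'],s['grip_width']); env.job_done()
E
```

```text
[0.0035809  0.00146159 0.04722637]
15.8333 [-0.67184167 -0.48616482 -0.8117584 ] 0.08574621764360832
the job is handed in; nothing more can be done
```

The kit tray is filled and the job was handed in at 15.8 s. No verdict is reported, so the results below are from my own camera checks.

| Item | Bay | Offset from bay middle | Lies or stands |
|---|---|---|---|
| Green cutter | green | about 7 mm | flat, body top even at about 25 mm, as expected |
| Red box | red | about 2 mm | flat, top about 31 mm, as expected |
| Small roll | white | about 4 mm | upright, top slope about 0.004 rad |

- **Items to leave alone:** the navy cutter, blue box and large roll measured within about 3 mm of their starting positions in the fixed cameras.
- **Gripper:** open, about 0.25 m above the worktop, and touching nothing.
- **Checks that disagreed:**
  - The first scene-camera estimate put the tray about 7 mm further out in x than the wrist view. I used the wrist view for the box and roll. The cutter had already been placed, so its far end lies about 5 mm from the wall.
  - My first tilt fit of the roll gave nonsense because it included finger pixels. I repeated it without them, and that gave the slope above.
  - One wrist-camera reading of the blue box was off because the gripper partly blocked it. The scene and side cameras agreed that it had not moved.

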